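# Set out the bench mat for a timed run

## Task

Set out the squared bench mat for a timed run, working from the pad of sticky notes that already lies in one of its squares: put the timer on top of the pad, keys up, centred and square with it. Of the three bottles standing to the right of the mat, stand the smallest in the square directly left of the pad and the largest in the next square left, so that the smallest is between pad and largest; the medium one goes in the square directly behind the smallest, away from the robot. Stand each bottle upright in the middle of its square and tip none of them over on the way.

Things in the scene. Friction and masses are not known exactly. Their poses are not given: they have to be found in the camera images.
- bench_mat: Grey mat fixed to the bench, 258 x 258 mm, 2 mm thick, with white lines that mark 3 x 3 squares of 80 mm (centre to centre 80 mm). Origin at the centre of its underside; x points away from the robot (behind), y to the robot's left, along the rows; turned by at most 0.25 rad.
- note_pad: Square yellow pad of sticky notes, 76 x 76 mm, top 16 mm above its underside, fixed on the mat in the middle of a right-hand column square, front or middle row. Origin at the centre of its underside (2 mm above the bench), axes parallel to the mat's. In its frame the bottle squares, empty at the start, lie at (0, 80), (0, 160) and (80, 80) mm.
- timer: White square bench timer with three keys on top, 62 x 62 mm, 16 mm thick (18 mm over the keys), lying flat on the bench, keys up, at the start, on the robot's right of the mat. Loose. Origin at the centre of its underside, z up, x and y along its sides.
- large_bottle: Largest screw-cap bottle: 52 mm across its round body, 85 mm tall over the cap (straight body up to about 70 mm, cap 45 mm across), standing upright on the bench at the start, on the robot's right of the mat. Loose. Origin at the centre of its underside, z up.
- medium_bottle: Medium screw-cap bottle: 42 mm across its round body, 70 mm tall over the cap (straight body up to about 57 mm, cap 36 mm across), standing upright on the bench at the start, on the robot's right of the mat. Loose. Origin at the centre of its underside, z up.
- small_bottle: Smallest screw-cap bottle: 32 mm across its round body, 56 mm tall over the cap (straight body up to about 46 mm, cap 28 mm across), standing upright on the bench at the start, on the robot's right of the mat. Loose. Origin at the centre of its underside, z up.
There are look-alikes about, which are no part of the job. What is shaped like the small_bottle but pink or yellow is not meant.

How it is judged:
By the outcome, as a careful person would: the job done as asked, in the order asked, and still so for the second after the job is handed in, with the robot touching nothing.
It also fails if it takes over 93 s, if anything falls off the work surface, if the arm or the gripper's body presses on something with over 40 N, if the wrist force passes 120 N, or if a joint passes its speed limit or range.

## Robot

A 6-joint arm with a two-finger parallel gripper is mounted at the origin on a cart in front of the work surface, level with it; the furniture and walls round the work are solid. World frame = base frame: x ahead of the robot, y to its left, z up, the work surface at z = 0. Lengths are in m, angles in rad, forces in N, time in s.
With the tool pointing down it reaches from about 0.35 to 0.975 m from the base axis. Payload 4.9 kg.
Tool frame: the origin (TCP) lies on the centre line of the jaws, within the pads' length; the fingertips stand 8 mm ahead of it and the grasp point (between the pads) lies 11 mm behind it; z points along the fingers, y is the direction in which the jaws open and shut (so a half turn about z gives the same grasp; the last joint's range is limited). The gripper opens to 85 mm and grips with 20 to 120 N. Pads are 22 mm wide; open, the fingers measure 114 mm over their backs; the gripper's body (76 mm by 85 mm) begins 54 mm behind the grasp point. The pads swing forward as they close: fully open they stand 13 mm farther back than shut.
Start: joints at [-1.298, 0.053, 1.613, -0, 1.476, -0.119], TCP at [0.239, -0.578, 0.239] pointing down, gripper open.
Joint ranges: [-3.01, 3.01], [-1.01, 2.22], [0.06, 2.58], [-1.02, 4.17], [0.09, 2.62], [-3.14, 3.14]. Speed limits (rad/s): [2.57, 2.57, 3.14, 3.14, 3.14, 3.14].

## Interface

Orientations are given as a rotation vector (axis times angle).
In Python, from station import get_obs, get_image, calibration, finish_job gives the robot as it stands. The module is installed in compiled form; this text tells all that it offers.
- The arm moves only by the shell command python3 -m jog 'ROWS' [FORCE]. ROWS is JSON, a list of rows, each a list of 7 numbers: the shift along the tool's x, y, z in cm, then the turn, a rotation vector about the tool's x, y, z in rad, then the closure in counts, from 0 (fully open) to 255 (shut). In form: [[dx, dy, dz, ax, ay, az, jaw], ...]. A call has 1 to 8 rows; each row is the pose to reach, as a shift and turn from the pose measured when the call began, along the tool's axes at that moment; what a row does not reach only later rows make up. A row lasts 1/12 s, in which the tool goes at most 41.7 mm and 7.16 degrees, less where a joint would pass 70% of its speed; a pose out of reach is approached as far as the arm can. A call with a gripper value outside its range is refused whole. The fingers move at their own pace and stop on an object; FORCE is the grip in N (left out, the last holds). Time passes only in rows, so rows that repeat a pose let the fingers close. It gives the time, the measured TCP pose, the force and the opening at its end, in the units of the state.
- get_obs(): the state, without advancing time (a new reading comes with each control period).
- get_image(name): name is "side" or "top" or "wrist"; returns the picture (480x640x3 uint8, red, green, blue); there is no depth.
- calibration(name): a dict with "vfov" (degrees; the focal length in pixels is half the picture's height over the tangent of half this angle, whatever the lens; pixels are square), "cx", "cy" (the principal point, pixels), "R" (3x3) and "t" (3): a world point X has camera coordinates R X + t. Camera axes: x right, y down, z forward; pixel columns grow to the right and rows downward; lengths in m; the calibration is good to about 2 mm. A picture is of the moment at which its call begins: read the wrist's pose just before it. calibration takes no time and is no camera call; for the wrist camera it gives the pose at the moment of the call.
- finish_job(): hands the job in, once; it reports no verdict.
The state is a dict: "t": time; "q": joint angles; "dq": joint speeds; "effort": joint torques, N m; "tool_pos": TCP position; "tool_rot": TCP orientation; "contact_force": force on the tool from outside, world axes, zero at the start; "wrist_torque": the same for the moment, N m; "opening": finger opening in m.
Only numpy, scipy, OpenCV 4.12 (cv2) and the standard library are available. Lean on these libraries where they do the work, as an engineer would, in place of code of your own. Each camera call takes 0.05 s, during which the arm holds its last target. There are 200 camera calls.

## Working session

There is one attempt and no reset: what is moved stays moved. The work goes in short steps, Python scripts to look and compute and a shell command to move; the robot and the scene stay as the last step left them, time stands still between calls to the robot, and variables do not carry over. Pictures are saved under pics/ and viewed, about 12 in all and at most 16, crops included, and the job is handed in when it is done.

```bash
mkdir -p pics; cat > h.py <<'E'
import numpy as np, cv2
from station import *
from scipy.spatial.transform import Rotation as Ro
def K(c): 
    f=240/np.tan(np.radians(c['vfov'])/2); return np.array([[f,0,c['cx']],[0,f,c['cy']],[0,0,1]])
def ray(c,px,z):
    R=np.array(c['R']);t=np.array(c['t']);C=-R.T@t
    d=R.T@np.linalg.inv(K(c))@np.array([px[0],px[1],1.]); s=(z-C[2])/d[2]; return C+s*d
def proj(c,X):
    p=K(c)@(np.array(c['R'])@np.array(X)+np.array(c['t'])); return p[:2]/p[2]
def snap(n,f):
    c=calibration(n); im=get_image(n); cv2.imwrite('pics/'+f,im[:,:,::-1]); return c,im
def rel(p,yaw=None):
    "cm shift in tool axes to TCP world target p, and turn about tool z to reach yaw of jaw axis(world y of tool)"
    o=get_obs(); R=Ro.from_rotvec(o['tool_rot']).as_matrix()
    d=R.T@(np.array(p)-o['tool_pos'])*100
    return np.round(d,2)
E
python3 - <<'E'
from h import *
np.set_printoptions(precision=4,suppress=True)
o=get_obs(); print(o['t'],o['tool_pos'],Ro.from_rotvec(o['tool_rot']).as_matrix(),o['opening'])
for n in ['top','side']:
    c,im=snap(n,n+'0.png'); print(n,c['vfov'],c['cx'],c['cy'],-np.array(c['R']).T@c['t'],np.array(c['R']))
E
```

```text
0.0 [ 0.2385 -0.5771  0.238 ] [[ 0.9242  0.3818 -0.0006]
 [ 0.3818 -0.9242  0.002 ]
 [ 0.0003 -0.0021 -1.    ]] 0.08530593922027323
top 57.11747738847388 315.82535965085924 235.59031152584484 [ 0.4325 -0.2496  0.8839] [[-0.0291 -0.9994  0.0167]
 [-0.9984  0.0283 -0.0493]
 [ 0.0488 -0.0181 -0.9986]]
side 42.58348649602437 322.51305589032035 235.40723331909211 [0.4374 0.6667 0.6305] [[-0.9986 -0.0468  0.0249]
 [-0.0456  0.5194 -0.8533]
 [ 0.027  -0.8533 -0.5208]]
```

View pics/top0.png

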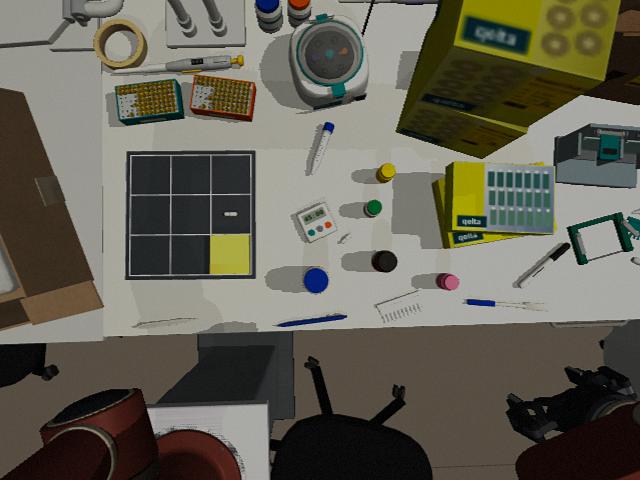

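View pics/side0.png

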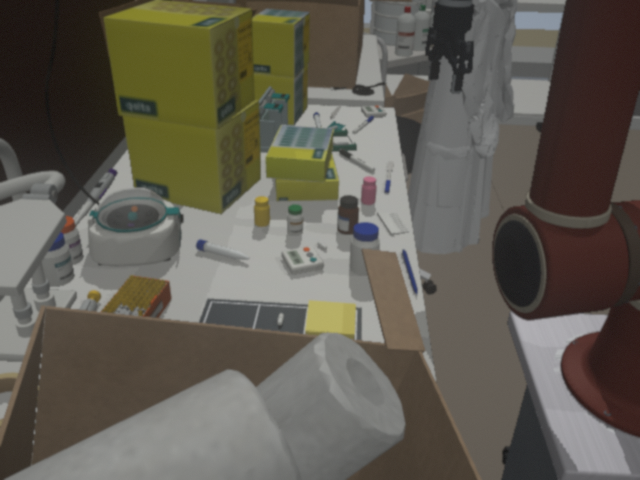

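The top view shows:
- **Mat:** spans about (127–255, 151–278), with the pad in the front-right square at (229,254).
- **Timer:** at (317,221).
- **Bottles:** large blue cap (316,280), medium black (384,261), small green (373,208).
- **Look-alikes:** yellow (386,172) and pink (447,282).

The side view confirms the bottles are standing.

```bash
cat > m.py <<'E'
from h import *
np.set_printoptions(precision=4,suppress=True)
c=calibration('top'); im=cv2.imread('pics/top0.png'); hsv=cv2.cvtColor(im,cv2.COLOR_BGR2HSV)
def blob(mask,box):
    m=np.zeros(mask.shape,np.uint8); x0,y0,x1,y1=box; m[y0:y1,x0:x1]=mask[y0:y1,x0:x1]
    cs,_=cv2.findContours(m,cv2.RETR_EXTERNAL,cv2.CHAIN_APPROX_NONE); return max(cs,key=cv2.contourArea)
g=im.max(2)
def rect(ct,z,n):
    W=np.array([ray(c,p[0],z)[:2]*1000 for p in ct],np.float32)
    r=cv2.minAreaRect(W); print(n,r)
rect(blob(((g<110)|((hsv[...,0]>20)&(hsv[...,0]<35)&(hsv[...,1]>120))).astype(np.uint8),(115,140,270,290)),.002,'mat')
rect(blob(((hsv[...,0]>20)&(hsv[...,0]<35)&(hsv[...,1]>120)).astype(np.uint8),(195,225,260,285)),.018,'pad')
for n,z,b in [('large',.085,(296,260,336,300)),('medium',.07,(366,243,402,280)),('small',.056,(360,195,388,222)),('yellow',.056,(370,158,402,188)),('pink',.056,(432,268,464,298))]:
    m=((hsv[...,1]>110) if n!='medium' else (g<80)).astype(np.uint8)
    (u,v),r=cv2.minEnclosingCircle(blob(m,b)); W=ray(c,(u,v),z); print(n,(u,v),r,W, 2*r*(c['t'][2]-z)/K(c)[0,0]*1000)
cv2.imwrite('pics/crop0.png',cv2.resize(im[190:310,290:410],None,fx=5,fy=5,interpolation=cv2.INTER_CUBIC))
E
python3 m.py
```

```text
mat ((525.5612182617188, -16.264694213867188), (258.08892822265625, 258.48040771484375), 88.81620788574219)
pad ((443.6040954589844, -94.72996520996094), (78.0063705444336, 74.31405639648438), 88.37959289550781)
large (315.5384521484375, 280.2115478515625) 12.30816650390625 [ 0.3909 -0.2612  0.085 ] 43.100928029296675
medium (383.6400146484375, 261.0) 12.99122142791748 [ 0.4217 -0.3883  0.07  ] 46.376724336560216
small (374.0619812011719, 206.888427734375) 7.190528869628906 [ 0.5241 -0.3762  0.056 ] 26.12571343376619
yellow (385.9333190917969, 173.06666564941406) 10.724328994750977 [ 0.588  -0.4011  0.056 ] 38.96524875516612
pink (447.4375, 280.21875) 10.92263412475586 [ 0.382  -0.5095  0.056 ] 39.68576084723714
```

View pics/crop0.png

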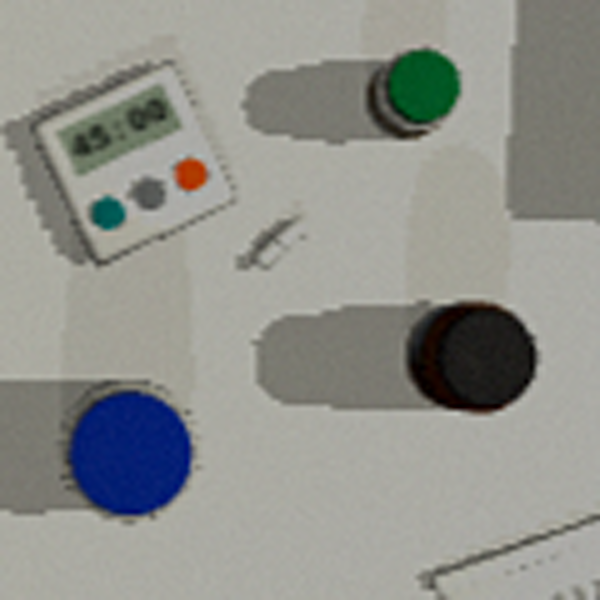

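The crop gives these timer top corners in crop pixels: (36,126), (168,62), (236,196) and (100,264). The cap centres are green (424,86), black (488,357) and blue (130,453). The clip at (270,245) lies clear of the timer.

```bash
cat > m2.py <<'E'
from h import *
np.set_printoptions(precision=4,suppress=True)
c=calibration('top'); f=lambda p:((p[0]+.5)/5-.5+290,(p[1]+.5)/5-.5+190)
P=np.array([ray(c,f(p),.016)[:2] for p in [(36,126),(168,62),(236,196),(100,264)]]); 
print(P,P.mean(0),[np.linalg.norm(P[i]-P[i-1]) for i in range(4)],np.degrees([np.arctan2(*(P[1]-P[0])[::-1]),np.arctan2(*(P[2]-P[3])[::-1]),np.arctan2(*(P[0]-P[3])[::-1]),np.arctan2(*(P[1]-P[2])[::-1])]))
for n,p,z in [('S',(424,86),.056),('M',(488,357),.07),('L',(130,453),.085)]: print(n,ray(c,f(p),z))
print(rel([P.mean(0)[0],P.mean(0)[1],.15]))
E
python3 m2.py
```

```text
[[ 0.517  -0.229 ]
 [ 0.541  -0.2819]
 [ 0.4871 -0.3071]
 [ 0.4618 -0.2527]] [ 0.5017 -0.2677] [np.float64(0.06008176986760358), np.float64(0.05805855408544712), np.float64(0.05949381824915985), np.float64(0.06002577437763611)] [-65.6115 -65.0572  23.2381  25.1187]
S [ 0.5243 -0.3769  0.056 ]
M [ 0.4215 -0.3949  0.07  ]
L [ 0.3909 -0.2613  0.085 ]
[ 36.14 -18.53   8.86]
```

```bash
python3 -m jog '[[36.1,-18.5,4,0,0,-0.037,0],[36.1,-18.5,4,0,0,-0.037,0],[36.1,-18.5,4,0,0,-0.037,0],[36.1,-18.5,4,0,0,-0.037,0],[36.1,-18.5,4,0,0,-0.037,0],[36.1,-18.5,4,0,0,-0.037,0],[36.1,-18.5,4,0,0,-0.037,0],[36.1,-18.5,4,0,0,-0.037,0]]' 40
python3 -c "
from h import *
print(rel([.5017,-.2677,.15]),get_obs()['tool_pos'])"
```

```text
t: 0.77
tool_pos: [0.4541, -0.3229, 0.2055]
tool_rot: [-3.068, -0.668, 0.001]
contact_force: [0.0, -0.6, 0.3]
opening: 0.0855
[ 6.62 -3.03  5.55] [ 0.45409329 -0.32288273  0.20546314]
```

```bash
python3 -m jog '[[6.6,-3.0,5.5,0,0,0,0],[6.6,-3.0,5.5,0,0,0,0],[6.6,-3.0,5.5,0,0,0,0],[6.6,-3.0,5.5,0,0,0,0],[6.6,-3.0,5.5,0,0,0,0]]'
python3 - <<'E'
from h import *
np.set_printoptions(precision=4,suppress=True)
c,im=snap('wrist','w1.png'); o=get_obs(); print(o['tool_pos'],Ro.from_rotvec(o['tool_rot']).as_matrix(),c)
E
```

```text
t: 1.18
tool_pos: [0.5013, -0.268, 0.1501]
tool_rot: [-3.067, -0.669, 0.003]
contact_force: [0.1, -0.0, -0.3]
opening: 0.0856
[ 0.5015 -0.269   0.1513] [[ 0.9097  0.4152 -0.0004]
 [ 0.4152 -0.9097  0.0011]
 [ 0.0001 -0.0012 -1.    ]] {'vfov': 64.65971231083235, 'cx': 318.2844252477443, 'cy': 242.98788842650458, 'R': array([[ 0.416 , -0.9094, -0.0038],
       [-0.8598, -0.3947,  0.3242],
       [-0.2963, -0.1316, -0.946 ]]), 't': array([-0.4518,  0.3118,  0.4101])}
```

View pics/w1.png

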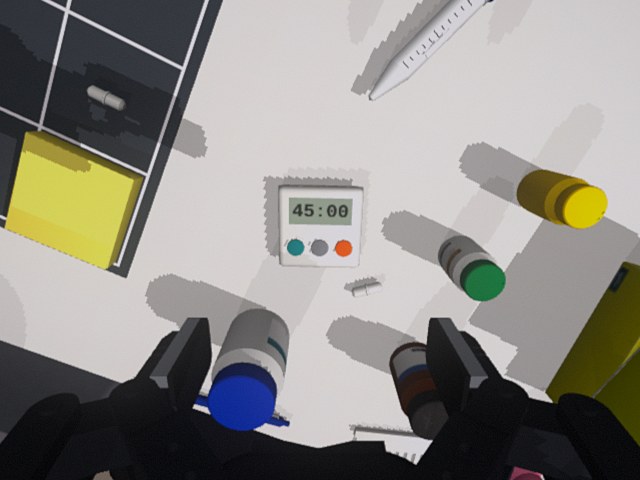

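The wrist view shows the timer nearly square with the jaws. Its top corners are about (279,186), (362,186), (360,266) and (281,267), and the clip at (367,289) is clear.

```bash
python3 - <<'E'
from h import *
np.set_printoptions(precision=4,suppress=True)
c=calibration('wrist')
im=cv2.imread('pics/w1.png'); 
P=np.array([ray(c,p,.016)[:2] for p in [(279,186),(362,186),(360,267),(281,267)]]); m=P.mean(0)
print(P,m,[np.linalg.norm(P[i]-P[i-1]) for i in range(4)],np.degrees([np.arctan2(*(P[1]-P[0])[::-1]),np.arctan2(*(P[2]-P[3])[::-1])]))
for n,p,z in [('S',(484,280),.056),('pad1',(40,131),.018),('pad2',(145,176),.018),('pad3',(111,270),.018),('pad4',(5,227),.018)]: print(n,ray(c,p,z))
print('S base L/R',ray(c,(441,262),0.0))
for i in range(3): print(rel([m[0],m[1],.012]))
E
```

```text
[[ 0.521  -0.2291]
 [ 0.5457 -0.2832]
 [ 0.4889 -0.3099]
 [ 0.4637 -0.2546]] [ 0.5048 -0.2692] [np.float64(0.062731723831118), np.float64(0.059501994509622826), np.float64(0.06270662157741143), np.float64(0.06085571654334108)] [-65.475  -65.4494]
S [ 0.5279 -0.3778  0.056 ]
pad1 [ 0.4886 -0.0667  0.018 ]
pad2 [ 0.4887 -0.1403  0.018 ]
pad3 [ 0.408  -0.1367  0.018 ]
pad4 [ 0.4092 -0.0566  0.018 ]
S base L/R [ 0.5149 -0.3722  0.    ]
[ 0.29  0.17 13.93]
[ 0.29  0.17 13.93]
[ 0.29  0.17 13.93]
```

```bash
python3 - <<'E'
from h import *
np.set_printoptions(precision=1,suppress=True)
c=calibration('wrist');o=get_obs();R=Ro.from_rotvec(o['tool_rot']).as_matrix()
for dz in (-20,-13,-5,0,8,): print(dz,*[proj(c,o['tool_pos']+R@np.array([x,y,dz])/1000) for x in (11,-11) for y in (-42.7,42.7)])
im=cv2.imread('pics/w1.png');cv2.imwrite('pics/w1c.png',cv2.resize(im[300:440,130:510],None,fx=2,fy=2))
E
```

```text
-20 [195.6 332.8] [440.1 332.8] [201.9 384.8] [433.9 384.8]
-13 [201.4 322.4] [434.3 322.4] [207.2 372.5] [428.7 372.5]
-5 [207.5 311.6] [428.3 311.6] [212.6 359.7] [423.3 359.8]
0 [211.  305.4] [424.9 305.4] [215.8 352.4] [420.2 352.4]
8 [216.1 296.3] [419.8 296.2] [220.5 341.5] [415.5 341.5]
```

View pics/w1c.png

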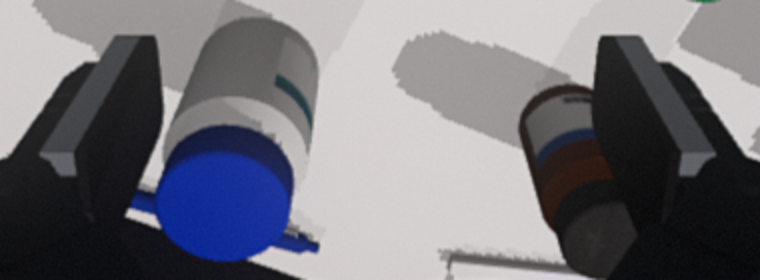

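The open tips sit about 5 mm behind the TCP, which fits the TCP being defined for the shut jaws. Descending to z = 0.007.

```bash
python3 -m jog '[[0.2,0.05,4,0,0,0,0],[0.2,0.05,8,0,0,0,0],[0.2,0.05,11.5,0,0,0,0],[0.2,0.05,13,0,0,0,0],[0.2,0.05,14,0,0,0,0],[0.2,0.05,14.4,0,0,0,0],[0.2,0.05,14.4,0,0,0,0],[0.2,0.05,14.4,0,0,0,40]]'; python3 -m jog '[[0,0,0,0,0,0,80],[0,0,0,0,0,0,120],[0,0,0,0,0,0,255],[0,0,0,0,0,0,255],[0,0,0,0,0,0,255],[0,0,0,0,0,0,255]]'
```

```text
t: 1.9
tool_pos: [0.5046, -0.2701, 0.0094]
tool_rot: [3.069, 0.666, 0.003]
contact_force: [0.7, -1.3, 0.5]
opening: 0.0754
t: 2.4
tool_pos: [0.5064, -0.2715, 0.0121]
tool_rot: [3.065, 0.665, 0.008]
contact_force: [-0.6, -0.3, 7.1]
opening: 0.0605
```

```bash
python3 -m jog '[[0,0,-3,0,0,0,255],[0,0,-7,0,0,0,255],[0,0,-10,0,0,0,255],[0.5,-4,-11,0,0,0.1,255],[1,-8,-11,0,0,0.2,255],[1.4,-12,-11,0,0,0.3,255],[1.7,-16,-11,0,0,0.4,255],[1.9,-18.1,-11,0,0,0.448,255]]'; python3 -m jog '[[0,0,0,0,0,0,255],[0,0,0,0,0,0,255]]'
python3 - <<'E'
from h import *
np.set_printoptions(precision=4,suppress=True)
c,im=snap('wrist','w2.png'); o=get_obs(); print(o['tool_pos'],np.degrees(2*np.arctan2(o['tool_rot'][1],o['tool_rot'][0])),o['opening'],rel([.4439,-.0946,.15]),o['contact_force'])
E
```

```text
t: 3.07
tool_pos: [0.4463, -0.0953, 0.1208]
tool_rot: [3.138, -0.036, 0.009]
contact_force: [0.3, -0.4, -0.5]
opening: 0.0607
t: 3.23
tool_pos: [0.446, -0.0944, 0.121]
tool_rot: [3.138, -0.031, 0.011]
contact_force: [0.3, -1.1, -0.3]
opening: 0.0605
[ 0.4466 -0.0954  0.1213] -1.206787182080582 0.060377957063597054 [-0.25 -0.06 -2.88] [ 0.3386 -0.6806 -0.3873]
```

View pics/w2.png

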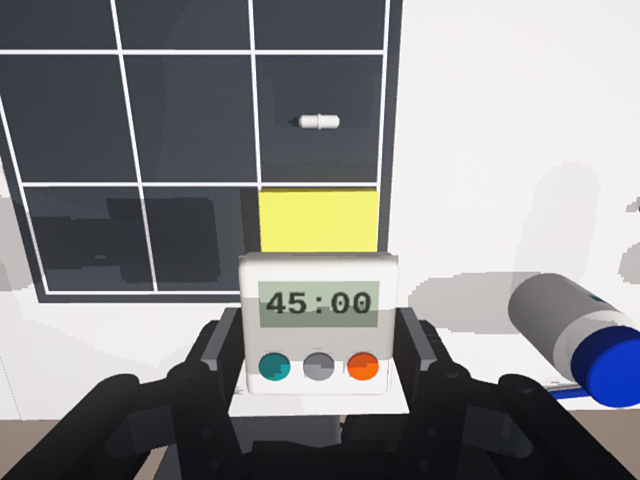

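Timer is held level and square in the jaws: front edge at row ~257, columns 243–397, rear edge at row ~394. The pad's far edge is at row 188, columns 259–378.

```bash
python3 - <<'E'
from h import *
np.set_printoptions(precision=4,suppress=True)
c=calibration('wrist')
for p in [(259,187),(378,187)]: print('padfar',ray(c,p,.018))
for p in [(241,258),(398,258),(247,394),(391,394)]: print('timer',ray(c,p,.125))
print('clip',ray(c,(320,121),.01))
for p in [(255,51),(385,51),(22,184),(48,292)]: print('grid',ray(c,p,.002))
c,im=snap('top','t2.png'); cv2.imwrite('pics/t2c.png',cv2.resize(im[140:320,110:350,::-1],None,fx=3,fy=3,interpolation=cv2.INTER_CUBIC))
E
```

```text
padfar [ 0.4876 -0.0591  0.018 ]
padfar [ 0.4859 -0.1345  0.018 ]
timer [ 0.4799 -0.0675  0.125 ]
timer [ 0.4786 -0.1258  0.125 ]
timer [ 0.4185 -0.0647  0.125 ]
timer [ 0.417  -0.1256  0.125 ]
clip [ 0.5264 -0.0986  0.01  ]
grid [ 0.5676 -0.0601  0.002 ]
grid [ 0.5659 -0.1389  0.002 ]
grid [0.4904 0.1025 0.002 ]
grid [0.4104 0.1048 0.002 ]
```

View pics/t2c.png

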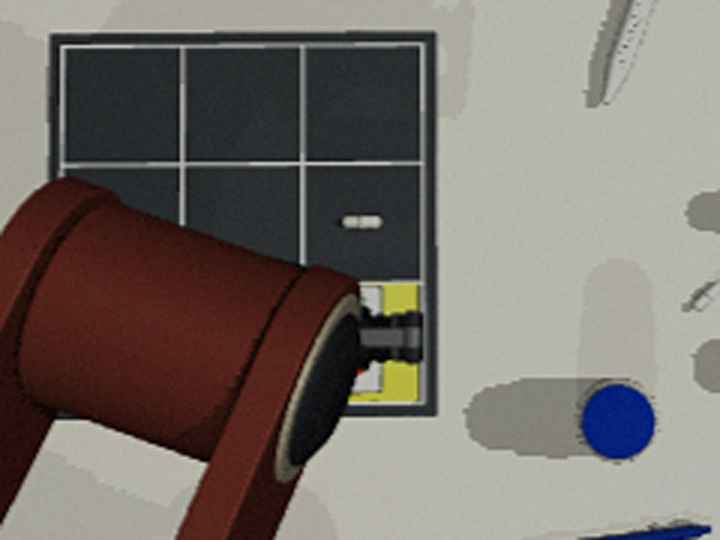

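The top view shows part of the held timer over the pad: right edge at crop column ~383, front and rear edges at rows ~287 and ~392. The pad's right edge is at column ~419, with its edges at rows 283 and 403.

```bash
python3 - <<'E'
from h import *
np.set_printoptions(precision=4,suppress=True)
c=calibration('top'); f=lambda p:((p[0]+.5)/3-.5+110,(p[1]+.5)/3-.5+140)
a=ray(c,f((383,286)),.125);b=ray(c,f((383,392)),.125);print(a,b,(a+b)/2)
a=ray(c,f((419,283)),.018);b=ray(c,f((419,403)),.018);print(a,b,(a+b)/2)
print(get_obs()['tool_pos'])
E
```

```text
[ 0.4744 -0.1286  0.125 ] [ 0.4138 -0.1273  0.125 ] [ 0.4441 -0.1279  0.125 ]
[ 0.4816 -0.135   0.018 ] [ 0.4034 -0.1333  0.018 ] [ 0.4425 -0.1341  0.018 ]
[ 0.4469 -0.096   0.1213]
```

```bash
python3 -m jog '[[-0.05,-0.05,3,0,0,0,255],[-0.05,-0.05,6,0,0,0,255],[-0.05,-0.05,8,0,0,0,255],[-0.05,-0.05,8.8,0,0,0,255],[-0.05,-0.05,8.8,0,0,0,255],[-0.05,-0.05,8.8,0,0,0,255]]'; python3 -m jog '[[0,0,0.1,0,0,0,255],[0,0,0.2,0,0,0,255],[0,0,0.2,0,0,0,255]]'
```

```text
t: 3.83
tool_pos: [0.4478, -0.0969, 0.0339]
tool_rot: [3.137, -0.036, 0.012]
contact_force: [0.8, 0.2, -0.9]
opening: 0.0602
t: 4.08
tool_pos: [0.4487, -0.0974, 0.033]
tool_rot: [3.136, -0.037, 0.015]
contact_force: [-0.2, -0.1, -0.9]
opening: 0.0603
```

```bash
python3 -m jog '[[0,0,0.2,0,0,0,255],[0,0,0.3,0,0,0,255],[0,0,0.3,0,0,0,255]]'; python3 - <<'E'
from h import *
np.set_printoptions(precision=4,suppress=True)
c,im=snap('wrist','w3.png')
o=get_obs(); print(o['tool_pos'],Ro.from_rotvec(o['tool_rot']).as_matrix(),o['contact_force'])
E
```

```text
t: 4.33
tool_pos: [0.449, -0.0975, 0.0302]
tool_rot: [3.136, -0.036, 0.016]
contact_force: [0.3, -0.4, -0.2]
opening: 0.061
[ 0.449  -0.0975  0.0302] [[ 0.9997 -0.0232  0.0103]
 [-0.0231 -0.9997 -0.0056]
 [ 0.0104  0.0053 -0.9999]] [ 0.5256 -0.934   0.7799]
```

View pics/w3.png

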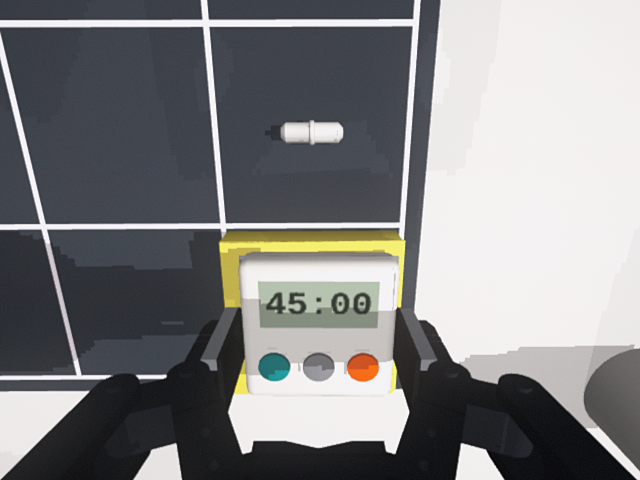

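Timer hovers just over the pad, its top spanning columns 241–398 and rows 255–394. The pad's far top edge is near row 241, columns 222–404.

```bash
python3 - <<'E'
from h import *
np.set_printoptions(precision=4,suppress=True)
c=calibration('wrist')
im=cv2.imread('pics/w3.png'); print('col230',[tuple(im[r,232]) for r in range(228,262,3)]); print('row350',[(x,tuple(im[270,x])) for x in list(range(214,250,3))+list(range(392,412,3))])
a=ray(c,(222,241),.018);b=ray(c,(404,241),.018);print('pad',a,b,(a+b)/2-[.038,-.0008,0])
q=np.array([ray(c,p,.0355) for p in [(240,256),(398,256),(247,394),(391,394)]]);print(q,q.mean(0))
E
```

```text
col230 [(np.uint8(215), np.uint8(207), np.uint8(210)), (np.uint8(58), np.uint8(92), np.uint8(97)), (np.uint8(51), np.uint8(110), np.uint8(124)), (np.uint8(54), np.uint8(122), np.uint8(136)), (np.uint8(57), np.uint8(133), np.uint8(145)), (np.uint8(95), np.uint8(225), np.uint8(234)), (np.uint8(108), np.uint8(237), np.uint8(244)), (np.uint8(78), np.uint8(177), np.uint8(195)), (np.uint8(75), np.uint8(176), np.uint8(194)), (np.uint8(76), np.uint8(176), np.uint8(194)), (np.uint8(73), np.uint8(176), np.uint8(193)), (np.uint8(72), np.uint8(176), np.uint8(193))]
row350 [(214, (np.uint8(60), np.uint8(57), np.uint8(55))), (217, (np.uint8(63), np.uint8(60), np.uint8(58))), (220, (np.uint8(64), np.uint8(68), np.uint8(67))), (223, (np.uint8(75), np.uint8(182), np.uint8(198))), (226, (np.uint8(76), np.uint8(178), np.uint8(192))), (229, (np.uint8(76), np.uint8(177), np.uint8(192))), (232, (np.uint8(77), np.uint8(178), np.uint8(193))), (235, (np.uint8(77), np.uint8(177), np.uint8(194))), (238, (np.uint8(111), np.uint8(147), np.uint8(158))), (241, (np.uint8(204), np.uint8(207), np.uint8(213))), (244, (np.uint8(229), np.uint8(230), np.uint8(233))), (247, (np.uint8(237), np.uint8(239), np.uint8(242))), (392, (np.uint8(245), np.uint8(243), np.uint8(244))), (395, (np.uint8(246), np.uint8(244), np.uint8(245))), (398, (np.uint8(238), np.uint8(235), np.uint8(237))), (401, (np.uint8(116), np.uint8(243), np.uint8(248))), (404, (np.uint8(99), np.uint8(91), np.uint8(87))), (407, (np.uint8(99), np.uint8(95), np.uint8(92))), (410, (np.uint8(100), np.uint8(93), np.uint8(92)))]
pad [ 0.484  -0.0589  0.018 ] [ 0.4821 -0.1337  0.018 ] [ 0.4451 -0.0955  0.018 ]
[[ 0.4836 -0.0696  0.0355]
 [ 0.4822 -0.1276  0.0355]
 [ 0.4223 -0.0671  0.0355]
 [ 0.4206 -0.1273  0.0355]] [ 0.4522 -0.0979  0.0355]
```

Wrist suggests the timer is several mm too far forward on the pad. I'll cross-check with the fixed cameras, where timer and pad are almost at one height.

```bash
python3 - <<'E'
from h import *
c,t=snap('top','t3.png'); c,s=snap('side','s3.png')
a=cv2.resize(t[225:285,195:260],None,fx=6,fy=6,interpolation=cv2.INTER_CUBIC); b=cv2.resize(s[270:350,290:380],None,fx=4.5,fy=4.5,interpolation=cv2.INTER_CUBIC)
print(a.shape,b.shape)
h=max(a.shape[0],b.shape[0]); p=lambda i:cv2.copyMakeBorder(i,0,h-i.shape[0],0,0,cv2.BORDER_CONSTANT)
cv2.imwrite('pics/c3.png',np.hstack([p(a),p(b)])[:,:,::-1])
E
```

```text
(360, 390, 3) (360, 405, 3)
```

View pics/c3.png

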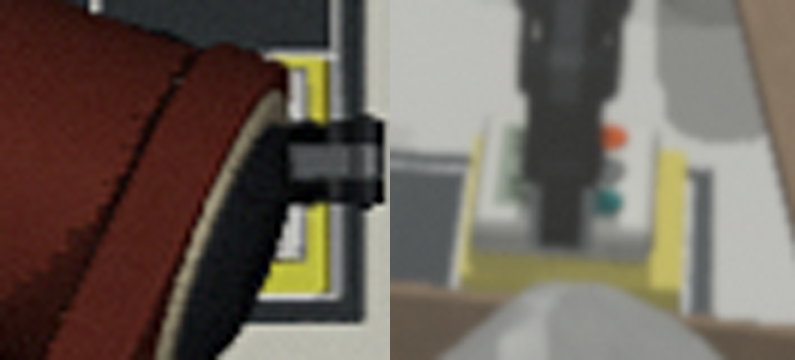

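Top crop: pad rows 55–295 against timer rows 68–260, and the side crop shows the same unequal margins. The timer is about 4 mm too far ahead and about 2.3 mm too far right. Shifting it, and levelling the tool.

```bash
python3 -m jog '[[-0.2,-0.1,-0.1,0.005,-0.01,0,255],[-0.4,-0.23,-0.1,0.005,-0.01,0,255],[-0.4,-0.23,-0.1,0.005,-0.01,0,255],[-0.4,-0.23,0,0.005,-0.01,0,255],[-0.4,-0.23,0,0.005,-0.01,0,255]]'; python3 - <<'E'
from h import *
np.set_printoptions(precision=4,suppress=True)
c,t=snap('top','t4.png'); c,s=snap('side','s4.png')
a=cv2.resize(t[225:285,195:260],None,fx=6,fy=6,interpolation=cv2.INTER_CUBIC); b=cv2.resize(s[270:350,290:380],None,fx=4.5,fy=4.5,interpolation=cv2.INTER_CUBIC)
cv2.imwrite('pics/c4.png',np.hstack([a,b])[:,:,::-1])
o=get_obs(); print(o['tool_pos'],Ro.from_rotvec(o['tool_rot']).as_matrix(),o['contact_force'])
E
```

```text
t: 4.9
tool_pos: [0.4449, -0.095, 0.03]
tool_rot: [3.141, -0.036, 0.0]
contact_force: [-0.4, 0.5, -0.4]
opening: 0.0607
[ 0.4449 -0.095   0.0301] [[ 0.9997 -0.0232  0.0001]
 [-0.0232 -0.9997 -0.0002]
 [ 0.0002  0.0002 -1.    ]] [ 0.1575 -0.5329 -1.4981]
```

View pics/c4.png

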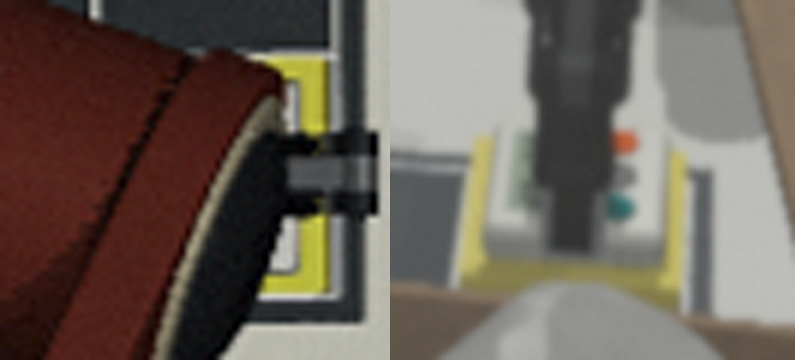

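Now margins are even (25/23 px front/rear in the top crop). Lowering to contact.

```bash
python3 -m jog '[[0,0,0.1,0,0,0,255],[0,0,0.1,0,0,0,255]]';python3 -m jog '[[0,0,0.1,0,0,0,255],[0,0,0.1,0,0,0,255]]'
```

```text
t: 5.17
tool_pos: [0.4452, -0.0951, 0.0299]
tool_rot: [3.141, -0.036, -0.0]
contact_force: [-2.2, 0.7, 6.5]
opening: 0.0605
t: 5.33
tool_pos: [0.4455, -0.0952, 0.0299]
tool_rot: [-3.141, 0.036, 0.0]
contact_force: [-2.7, 1.3, 6.7]
opening: 0.0608
```

```bash
python3 -m jog '[[0,0,0,0,0,0,40],[0,0,0,0,0,0,30],[0,0,0,0,0,0,20],[0,0,-1,0,0,0,20],[0,0,-3,0,0,0,20],[0,0,-7,0,0,0,20],[0,0,-11,0,0,0,20],[0,0,-13,0,0,0,20]]'; python3 - <<'E'
from h import *
np.set_printoptions(precision=4,suppress=True)
c,im=snap('wrist','w5.png'); print(rel([.5243,-.3769,.16]))
E
```

```text
t: 6.0
tool_pos: [0.4475, -0.0959, 0.1656]
tool_rot: [3.139, -0.036, 0.01]
contact_force: [1.4, -0.4, 0.4]
opening: 0.0787
[ 8.12 27.84  1.11]
```

View pics/w5.png

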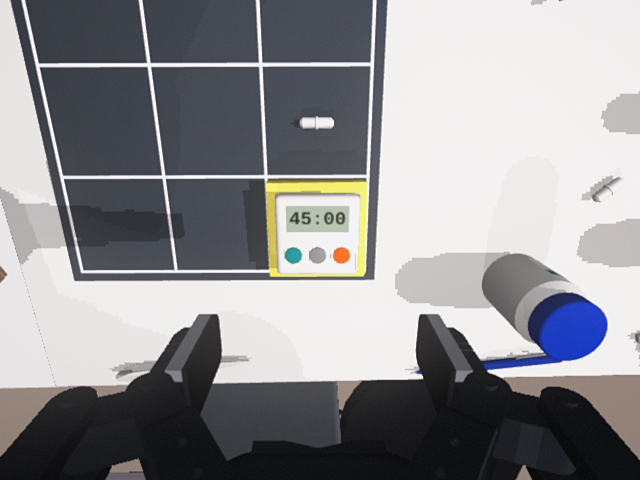

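The timer sits centred and square on the pad at (318,234). Next, the small bottle.

```bash
python3 -m jog '[[1.2,4,0,0,0,0,0],[2.4,8,0,0,0,0,0],[3.6,12,0,0,0,0,0],[4.8,16,0,0,0,0,0],[5.9,20,0,0,0,0,0],[7,24,0,0,0,0,0],[8.1,27.8,0,0,0,0,0],[8.1,27.8,0,0,0,0,0]]'; python3 -m jog '[[0,0,0,0,0,0,0],[0,0,0,0,0,0,0]]';python3 - <<'E'
from h import *
np.set_printoptions(precision=4,suppress=True)
o=get_obs(); print(Ro.from_rotvec(o['tool_rot']).as_matrix(),rel([.5243,-.3769,.02]))
c,im=snap('wrist','w6.png')
h=cv2.cvtColor(im,cv2.COLOR_RGB2HSV); m=((h[...,0]>50)&(h[...,0]<75)&(h[...,1]>150)).astype(np.uint8)
cs,_=cv2.findContours(m,cv2.RETR_EXTERNAL,cv2.CHAIN_APPROX_NONE)
for k in sorted(cs,key=cv2.contourArea)[-2:]:
    e=cv2.minEnclosingCircle(k); print(e,ray(c,e[0],.056))
E
```

```text
t: 6.72
tool_pos: [0.5242, -0.3826, 0.1704]
tool_rot: [3.135, -0.043, 0.019]
contact_force: [-0.6, 0.6, 0.6]
opening: 0.0855
t: 6.88
tool_pos: [0.5238, -0.3831, 0.17]
tool_rot: [3.135, -0.045, 0.017]
contact_force: [-0.9, 0.1, 0.3]
opening: 0.0851
[[ 0.9995 -0.0284  0.011 ]
 [-0.0284 -0.9996 -0.0065]
 [ 0.0111  0.0062 -0.9999]] [-0.14 -0.71 15.  ]
((617.0, 421.0), 9.999999747378752e-05) [ 0.3612 -0.6259  0.056 ]
((309.3500061035156, 238.278564453125), 18.72364616394043) [ 0.5271 -0.3777  0.056 ]
```

```bash
python3 -m jog '[[-0.1,-0.6,3,0.006,-0.011,0,0],[-0.1,-0.65,7,0.006,-0.011,0,0],[-0.1,-0.65,11,0.006,-0.011,0,0],[-0.1,-0.65,14,0.006,-0.011,0,0],[-0.1,-0.65,15,0.006,-0.011,0,0],[-0.1,-0.65,15,0.006,-0.011,0,0],[-0.1,-0.65,15,0.006,-0.011,0,80],[-0.1,-0.65,15,0.006,-0.011,0,120]]'; python3 -m jog '[[0,0,0,0,0,0,140],[0,0,0,0,0,0,255],[0,0,0,0,0,0,255],[0,0,0,0,0,0,255],[0,0,0,0,0,0,255],[0,0,0,0,0,0,255]]'; python3 -c "
from h import *
o=get_obs(); print(Ro.from_rotvec(o['tool_rot']).as_matrix(),o['tool_pos'])"
```

```text
t: 7.6
tool_pos: [0.5266, -0.3776, 0.0236]
tool_rot: [3.138, -0.042, 0.007]
contact_force: [-0.1, 0.2, 0.5]
opening: 0.0639
t: 8.1
tool_pos: [0.5281, -0.3789, 0.0267]
tool_rot: [3.135, -0.042, 0.012]
contact_force: [-0.7, 1.2, 7.0]
opening: 0.0307
[[ 0.99960799 -0.02697027  0.0075146 ]
 [-0.02692505 -0.99961912 -0.00605525]
 [ 0.00767505  0.00585054 -0.99995343]] [ 0.52808254 -0.37887896  0.02669611]
```

```bash
python3 -m jog '[[0,0,-3,0,0,0,255],[0,0,-7,0,0,0,255],[0,0,-11,0,0,0,255],[-0.9,-3.6,-12,0.006,-0.0075,0,255],[-1.8,-7.4,-12,0.006,-0.0075,0,255],[-2.7,-11.2,-12,0.006,-0.0075,0,255],[-3.6,-15,-12,0.006,-0.0075,0,255],[-4.5,-18.8,-12,0.006,-0.0075,0,255]]'; python3 -c "
from h import *
o=get_obs(); print(Ro.from_rotvec(o['tool_rot']).as_matrix(),rel([.4494,-.0166,.14]))"
```

```text
t: 8.77
tool_pos: [0.4868, -0.1877, 0.1461]
tool_rot: [3.141, -0.044, 0.003]
contact_force: [0.9, 0.7, -0.3]
opening: 0.0304
[[ 9.99612457e-01 -2.77863470e-02  1.68957267e-03]
 [-2.77855755e-02 -9.99613792e-01 -4.78414448e-04]
 [ 1.70221353e-03  4.31283293e-04 -9.99998458e-01]] [ -4.22 -17.     0.59]
```

```bash
python3 -m jog '[[-1,-4,0.5,0,0,0,255],[-2,-8,0.5,0,0,0,255],[-3,-12,0.5,0,0,0,255],[-4,-16,0.5,0,0,0,255],[-4.2,-17,0.5,0,0,0,255],[-4.2,-17,0.5,0,0,0,255],[-4.2,-17,4,0,0,0,255],[-4.2,-17,6.5,0,0,0,255]]'; python3 -m jog '[[0,0,0,0,0,0,255],[0,0,0,0,0,0,255]]'; cat > see.py <<'E'
from h import *
import sys
np.set_printoptions(precision=4,suppress=True)
n=sys.argv[1]
c,w=snap('wrist','w%s.png'%n); o=get_obs(); c,t=snap('top','t%s.png'%n); c,s=snap('side','s%s.png'%n)
print(o['tool_pos'],Ro.from_rotvec(o['tool_rot']).as_matrix(),o['contact_force'])
a=cv2.resize(t[140:290,115:265],None,fx=2.66,fy=2.66,interpolation=cv2.INTER_CUBIC)[:399,:399]; b=cv2.resize(s[220:353,250:383],None,fx=3,fy=3,interpolation=cv2.INTER_CUBIC)[:399,:399]
cv2.imwrite('pics/c%s.png'%n,np.hstack([a,b])[:,:,::-1])
E
python3 see.py 7
```

```text
t: 9.43
tool_pos: [0.4514, -0.0176, 0.0819]
tool_rot: [3.139, -0.043, 0.01]
contact_force: [-0.7, 0.0, -1.7]
opening: 0.0305
t: 9.6
tool_pos: [0.451, -0.0185, 0.0813]
tool_rot: [3.139, -0.045, 0.007]
contact_force: [0.8, -0.5, 0.3]
opening: 0.0305
[ 0.4522 -0.0186  0.0829] [[ 0.9996 -0.0289  0.0075]
 [-0.0289 -0.9996 -0.0027]
 [ 0.0076  0.0025 -1.    ]] [ 0.8437 -0.5514  0.2627]
```

View pics/w7.png

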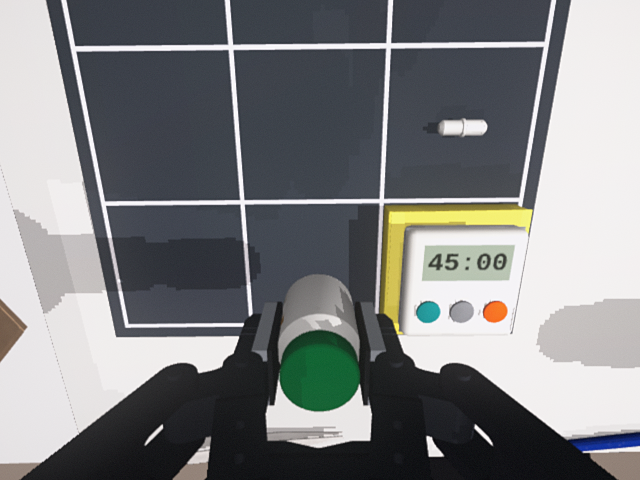

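The wrist view shows the small bottle held upright, cap centre about (319,371), just short of the middle of the square left of the pad. Grid lines run from (246,203) to (382,202) and (250,327).

```bash
python3 - <<'E'
from h import *
np.set_printoptions(precision=4,suppress=True)
c=calibration('wrist'); im=cv2.imread('pics/w7.png'); h=cv2.cvtColor(im,cv2.COLOR_BGR2HSV); m=((h[...,0]>50)&(h[...,0]<80)&(h[...,1]>150)).astype(np.uint8)
k=max(cv2.findContours(m,cv2.RETR_EXTERNAL,cv2.CHAIN_APPROX_NONE)[0],key=cv2.contourArea); e=cv2.minEnclosingCircle(k); print(e,ray(c,e[0],.111), 'should r px', .014*K(c)[0,0]/((np.array(c['R'])@np.array([.45,-.018,.111])+c['t'])[2]))
P=[ray(c,p,.002) for p in [(243,203),(382,201),(125,325),(250,325),(230,47),(389,44)]]; print(np.array(P))
E
```

```text
((319.42388916015625, 371.4292297363281), 40.96361541748047) [ 0.4531 -0.019   0.111 ] should r px 40.688524935051404
[[ 0.4892  0.0242  0.002 ]
 [ 0.488  -0.0571  0.002 ]
 [ 0.4107  0.1085  0.002 ]
 [ 0.4083  0.0271  0.002 ]
 [ 0.5714  0.0235  0.002 ]
 [ 0.5704 -0.0588  0.002 ]]
```

View pics/c7.png

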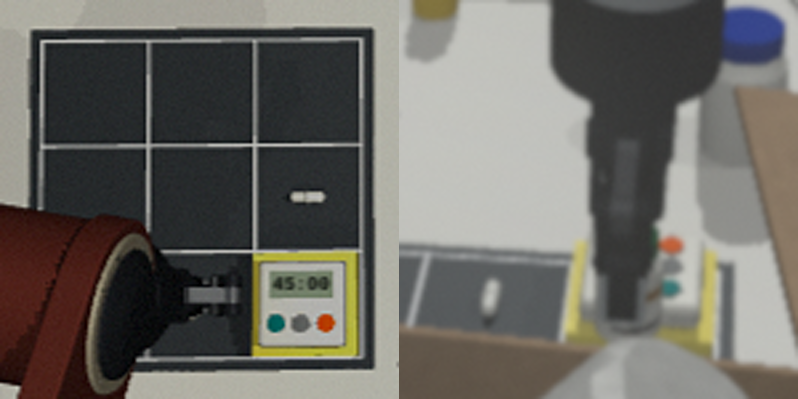

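In the top crop the timer is well centred on the pad. The bottle needs about −2.7 mm in x and +3.5 mm in y. Lowering with that correction and levelling.

```bash
python3 -m jog '[[-0.28,-0.34,1,0.003,-0.0075,-0.005,255],[-0.28,-0.34,3,0.003,-0.0075,-0.005,255],[-0.28,-0.34,4.5,0.003,-0.0075,-0.005,255],[-0.28,-0.34,5,0.003,-0.0075,-0.005,255],[-0.28,-0.34,5,0.003,-0.0075,-0.005,255]]'; python3 -m jog '[[0,0,0.1,0,0,0,255],[0,0,0.1,0,0,0,255]]'; python3 -c "
from h import *
o=get_obs(); print(Ro.from_rotvec(o['tool_rot']).as_matrix(),o['tool_pos'])"
```

```text
t: 10.17
tool_pos: [0.4501, -0.0151, 0.0331]
tool_rot: [-3.141, 0.037, -0.001]
contact_force: [-0.2, -0.5, -0.7]
opening: 0.0301
t: 10.33
tool_pos: [0.4508, -0.0152, 0.0329]
tool_rot: [-3.141, 0.037, -0.003]
contact_force: [0.3, -0.1, -0.7]
opening: 0.0306
[[ 9.99721623e-01 -2.35292231e-02  1.74716614e-03]
 [-2.35298926e-02 -9.99723068e-01  3.63592381e-04]
 [ 1.73812725e-03 -4.04601796e-04 -9.99998408e-01]] [ 0.45080494 -0.01519886  0.03292649]
```

```bash
python3 -m jog '[[-0.2,0,0.1,0,0,0,255],[-0.25,0,0.25,0,0,0,255],[-0.25,0,0.25,0,0,0,255]]'; python3 -m jog '[[-0.05,0,0.2,0,0,0,255],[-0.05,0,0.2,0,0,0,255]]'
```

```text
t: 10.58
tool_pos: [0.4484, -0.0152, 0.0308]
tool_rot: [-3.141, 0.037, -0.004]
contact_force: [-0.3, -0.2, -1.0]
opening: 0.0307
t: 10.75
tool_pos: [0.448, -0.0152, 0.0288]
tool_rot: [-3.141, 0.037, -0.005]
contact_force: [0.2, 0.7, -0.7]
opening: 0.0301
```

```bash
python3 -m jog '[[0,0,0.15,0,0,0,255],[0,0,0.15,0,0,0,255]]'; python3 -m jog '[[0,0,0.1,0,0,0,255],[0,0,0.1,0,0,0,255]]'
```

```text
t: 10.92
tool_pos: [0.4484, -0.0152, 0.0287]
tool_rot: [-3.141, 0.037, -0.003]
contact_force: [-4.1, 1.2, 9.3]
opening: 0.0305
t: 11.08
tool_pos: [0.4487, -0.0153, 0.0287]
tool_rot: [-3.141, 0.037, -0.003]
contact_force: [-2.5, 0.6, 6.2]
opening: 0.0305
```

```bash
python3 -m jog '[[0,0,0,0,0,0,120],[0,0,0,0,0,0,115],[0,0,0,0,0,0,110],[0,0,-1,0,0,0,110],[0,0,-4,0,0,0,110],[0,0,-8,0,0,0,110],[0,0,-12,0,0,0,60],[0,0,-15,0,0,0,0]]'; python3 -c "
from h import *
o=get_obs(); print(Ro.from_rotvec(o['tool_rot']).as_matrix(),rel([.393,-.2613,.17]))"
```

```text
t: 11.75
tool_pos: [0.4491, -0.0154, 0.1828]
tool_rot: [3.141, -0.037, 0.009]
contact_force: [0.5, 1.0, 0.4]
opening: 0.0709
[[ 9.99713735e-01 -2.32951051e-02  5.45770553e-03]
 [-2.32929290e-02 -9.99728576e-01 -4.61961965e-04]
 [ 5.46698563e-03  3.34703774e-04 -9.99985000e-01]] [-5.04 24.71  1.26]
```

```bash
python3 -m jog '[[-0.8,4,0,0,0,0,0],[-1.6,8,0,0,-0.005,0,0],[-2.4,12,0,0,-0.005,0,0],[-3.2,16,0,0,-0.005,0,0],[-4.2,20,0,0,-0.005,0,0],[-5,24,0.5,0,-0.005,0,0],[-5,24.7,0.5,0,-0.005,0,0],[-5,24.7,0.5,0,-0.005,0,0]]'; python3 see.py 8; python3 - <<'E'
from h import *
np.set_printoptions(precision=4,suppress=True)
print(rel([.393,-.2613,.04]))
for n,col,z in (('w8',(105,130),.085),):
    im=cv2.imread('pics/w8.png'); h=cv2.cvtColor(im,cv2.COLOR_BGR2HSV); c=calibration('wrist')
    m=((h[...,0]>col[0])&(h[...,0]<col[1])&(h[...,1]>150)).astype(np.uint8)
    k=max(cv2.findContours(m,cv2.RETR_EXTERNAL,cv2.CHAIN_APPROX_NONE)[0],key=cv2.contourArea); e=cv2.minEnclosingCircle(k); print('L wrist',e,ray(c,e[0],z))
E
```

```text
t: 12.42
tool_pos: [0.3926, -0.2632, 0.178]
tool_rot: [3.141, -0.044, 0.001]
contact_force: [-0.3, 0.8, 0.5]
opening: 0.0854
[ 0.3931 -0.2617  0.1779] [[ 0.9997 -0.0257  0.0005]
 [-0.0257 -0.9997  0.0004]
 [ 0.0005 -0.0004 -1.    ]] [ 0.3354  0.8508 -0.8978]
[-0.07  0.11 13.78]
L wrist ((315.9185791015625, 248.7406463623047), 34.051361083984375) [ 0.3955 -0.2587  0.085 ]
```

View pics/c8.png

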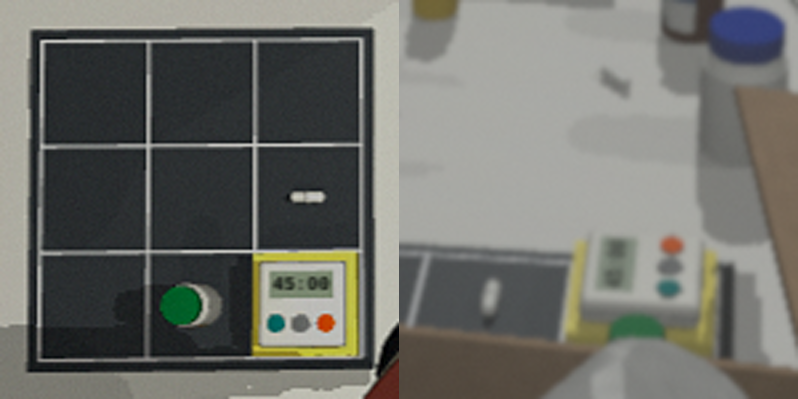

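The small bottle stands upright in its square, with its cap at (181,305) in the top crop. Measuring it.

```bash
cat > cap.py <<'E'
from h import *
np.set_printoptions(precision=4,suppress=True)
def cap(f,lo,hi,box,z):
    c=calibration('top'); im=cv2.imread(f); x0,y0,x1,y1=box; im=cv2.resize(im[y0:y1,x0:x1],None,fx=4,fy=4,interpolation=cv2.INTER_CUBIC)
    h=cv2.cvtColor(im,cv2.COLOR_BGR2HSV); m=((h[...,0]>lo)&(h[...,0]<hi)&(h[...,1]>140)&(h[...,2]>50)).astype(np.uint8)
    k=max(cv2.findContours(m,cv2.RETR_EXTERNAL,cv2.CHAIN_APPROX_NONE)[0],key=cv2.contourArea); e=cv2.fitEllipse(k)
    p=((e[0][0]+.5)/4-.5+x0,(e[0][1]+.5)/4-.5+y0); print(p,e[1],ray(c,p,z))
if __name__=='__main__':
    cap('pics/t0.png' if 0 else 'pics/top0.png',50,80,(355,190,395,225),.056)
    cap('pics/t8.png',50,80,(165,235,205,275),.058)
    cap('pics/top0.png',105,130,(296,260,336,300),.085)
E
python3 cap.py
```

```text
(374.29930305480957, 206.65711402893066) (54.139034271240234, 54.97502517700195) [ 0.5245 -0.3767  0.056 ]
(182.3562412261963, 254.43591690063477) (57.07515335083008, 61.6901741027832) [ 0.4447 -0.0151  0.058 ]
(315.6194591522217, 280.28770446777344) (95.21027374267578, 96.94771575927734) [ 0.3908 -0.2614  0.085 ]
```

Small bottle is within 1 mm of its target. Now the large bottle.

```bash
python3 -m jog '[[0,0.1,3,0,0,0,0],[0,0.1,7,0,0,0,0],[0,0.1,11,0,0,0,0],[0,0.1,13.5,0,0,0,0],[0,0.1,13.8,0,0,0,0],[0,0.1,13.8,0,0,0,0],[0,0.1,13.8,0,0,0,40],[0,0.1,13.8,0,0,0,60]]'; python3 -m jog '[[0,0,0,0,0,0,255],[0,0,0,0,0,0,255],[0,0,0,0,0,0,255],[0,0,0,0,0,0,255],[0,0,0,0,0,0,255]]' 50; python3 -c "
from h import *
o=get_obs(); print(Ro.from_rotvec(o['tool_rot']).as_matrix(),o['tool_pos'])"
```

```text
t: 13.23
tool_pos: [0.3956, -0.2622, 0.0426]
tool_rot: [3.138, -0.033, 0.007]
contact_force: [0.4, 0.0, -0.2]
opening: 0.0657
t: 13.65
tool_pos: [0.3977, -0.2636, 0.0457]
tool_rot: [3.135, -0.034, 0.014]
contact_force: [0.8, 2.4, 7.6]
opening: 0.0505
[[ 0.99972749 -0.02157378  0.00891763]
 [-0.02152094 -0.99975052 -0.0059797 ]
 [ 0.00904441  0.00578616 -0.99994236]] [ 0.39769452 -0.26355222  0.04573398]
```

```bash
python3 -m jog '[[0,0,-3,0,0,0,255],[0,0,-7,0,0,0,255],[0,0,-11,0,0,0,255],[0.6,-3.6,-12,0.005,-0.007,0,255],[1.2,-7.4,-12,0.005,-0.007,0,255],[1.8,-11.2,-12,0.005,-0.007,0,255],[2.4,-15,-12,0.005,-0.007,0,255],[3,-18.8,-12,0.005,-0.007,0,255]]'; python3 -c "
from h import *
o=get_obs(); print(Ro.from_rotvec(o['tool_rot']).as_matrix(),o['opening'],rel([.4541,.0654,.16]))"
```

```text
t: 14.32
tool_pos: [0.4311, -0.0742, 0.1663]
tool_rot: [3.14, -0.035, 0.008]
contact_force: [0.4, 0.2, -0.4]
opening: 0.0498
[[ 0.99973346 -0.02255397  0.00493218]
 [-0.0225449  -0.99974405 -0.00188688]
 [ 0.00497348  0.00177518 -0.99998606]] 0.0498049719065005 [  1.98 -14.01   0.62]
```

```bash
python3 -m jog '[[0.5,-4,0,0,0,0,255],[1,-8,0,0,0,0,255],[1.5,-12,0,0,0,0,255],[2,-14,0,0,0,0,255],[2,-14,0.5,0,0,0,255],[2,-14,3,0,0,0,255],[2,-14,7,0,0,0,255],[2,-14,9.5,0,0,0,255]]';python3 -m jog '[[0,0,0,0,0,0,255],[0,0,0,0,0,0,255]]'; python3 -c "
from h import *
o=get_obs(); print(Ro.from_rotvec(o['tool_rot']).as_matrix(),o['opening'],rel([.4541,.0654,.0475]))"
```

```text
t: 14.98
tool_pos: [0.4541, 0.0648, 0.0696]
tool_rot: [3.139, -0.035, 0.008]
contact_force: [-0.8, 0.7, -1.1]
opening: 0.0502
t: 15.15
tool_pos: [0.4528, 0.0642, 0.0685]
tool_rot: [3.139, -0.036, 0.002]
contact_force: [0.9, 0.2, 1.4]
opening: 0.0497
[[ 0.99973026 -0.0231777   0.00148039]
 [-0.02317397 -0.99972835 -0.002488  ]
 [ 0.00153766  0.00245303 -0.99999581]] 0.04973240025682956 [ 0.12 -0.12  2.1 ]
```

```bash
python3 -m jog '[[0.1,-0.12,0.8,0,0,0,255],[0.1,-0.12,1.5,0,0,0,255],[0.1,-0.12,1.9,0,0,0,255],[0.1,-0.12,1.9,0,0,0,255]]';python3 -m jog '[[0,0,0.15,0,0,0,255],[0,0,0.15,0,0,0,255]]'; python3 -m jog '[[0,0,0.15,0,0,0,255],[0,0,0.15,0,0,0,255]]'
```

```text
t: 15.48
tool_pos: [0.4539, 0.0653, 0.0494]
tool_rot: [3.139, -0.037, 0.002]
contact_force: [0.1, 0.2, -0.3]
opening: 0.0497
t: 15.65
tool_pos: [0.4542, 0.0652, 0.0482]
tool_rot: [3.139, -0.037, 0.003]
contact_force: [0.4, 0.9, 0.1]
opening: 0.0502
t: 15.82
tool_pos: [0.4549, 0.0653, 0.0478]
tool_rot: [3.139, -0.036, 0.005]
contact_force: [-1.0, -0.7, 4.2]
opening: 0.05
```

```bash
python3 -m jog '[[0,0,0,0,0,0,80],[0,0,0,0,0,0,65],[0,0,0,0,0,0,60],[0,0,-1,0,0,0,60],[0,0,-4,0,0,0,60],[0,0,-8,0,0,0,60],[0,0,-12,0,0,0,60],[0,0,-14,0,0,0,60]]'; python3 -m jog '[[0,4,0,0,0,0,60],[0,8,0,0,0,0,60],[0,12,0,0,0,0,60],[0,16,0,0,0,0,60],[0,20,0,0,0,0,60],[0,24,0,0,0,0,60],[0,28,0,0,0,0,60],[0,32,0,0,0,0,60]]'; python3 -c "
from h import *
o=get_obs(); print(Ro.from_rotvec(o['tool_rot']).as_matrix(),rel([.425,-.395,.17]))"
```

```text
t: 16.48
tool_pos: [0.4565, 0.0657, 0.194]
tool_rot: [3.139, -0.036, 0.018]
contact_force: [1.6, -0.7, 1.4]
opening: 0.0655
t: 17.15
tool_pos: [0.4486, -0.2563, 0.1957]
tool_rot: [3.138, -0.037, 0.019]
contact_force: [0.8, 0.7, -0.6]
opening: 0.0648
[[ 0.99965088 -0.02350078  0.01207567]
 [-0.02346248 -0.99971926 -0.00330322]
 [ 0.0121499   0.00301874 -0.99992163]] [-2.06 13.91  2.58]
```

```bash
python3 -m jog '[[-0.6,4,1,0.003,-0.012,0,40],[-1.2,8,1.5,0.003,-0.012,0,20],[-1.8,12,2,0.003,-0.012,0,10],[-2.1,13.9,2.5,0.003,-0.012,0,10],[-2.1,13.9,2.5,0.003,-0.012,0,10]]'; python3 see.py 9; python3 - <<'E'
from cap import *
cap('pics/t9.png',50,80,(165,235,205,275),.058)
cap('pics/t9.png',105,130,(120,230,170,280),.087)
print(rel([.4245,-.395,.035]))
E
```

```text
t: 17.57
tool_pos: [0.423, -0.3982, 0.1702]
tool_rot: [3.141, -0.044, -0.002]
contact_force: [-0.8, 0.4, -0.4]
opening: 0.0818
[ 0.4237 -0.3963  0.1705] [[ 0.9996 -0.0267 -0.0007]
 [-0.0267 -0.9996  0.0012]
 [-0.0007 -0.0012 -1.    ]] [-0.5455  0.5632 -0.367 ]
(181.90612030029297, 254.40312957763672) (55.94104766845703, 57.08534622192383) [ 0.4448 -0.0142  0.058 ]
(132.98594856262207, 253.54789543151855) (96.40502166748047, 103.35931396484375) [0.4485 0.0647 0.087 ]
[-0.01  0.07 13.6 ]
```

View pics/w9.png

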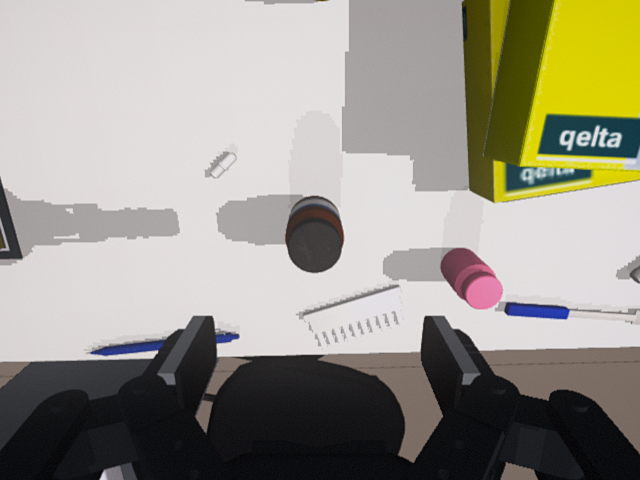

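The large bottle is within 1.5 mm of target. The wrist view shows the medium bottle (cap at about (315,246)) centred between the jaws. Picking it up.

```bash
python3 -m jog '[[0,0.05,3,0,0,0,10],[0,0.05,7,0,0,0,10],[0,0.05,11,0,0,0,10],[0,0.05,13.2,0,0,0,10],[0,0.05,13.6,0,0,0,10],[0,0.05,13.6,0,0,0,10],[0,0.05,13.6,0,0,0,50],[0,0.05,13.6,0,0,0,80]]'; python3 -m jog '[[0,0,0,0,0,0,110],[0,0,0,0,0,0,255],[0,0,0,0,0,0,255],[0,0,0,0,0,0,255],[0,0,0,0,0,0,255],[0,0,0,0,0,0,255]]' 45; python3 -c "
from h import *
c=calibration('wrist');o=get_obs(); print(Ro.from_rotvec(o['tool_rot']).as_matrix(),o['tool_pos'])"
```

```text
t: 18.38
tool_pos: [0.4264, -0.396, 0.0382]
tool_rot: [3.138, -0.036, 0.006]
contact_force: [0.2, 0.2, 0.1]
opening: 0.0605
t: 18.88
tool_pos: [0.4281, -0.3977, 0.0417]
tool_rot: [3.134, -0.036, 0.012]
contact_force: [-0.2, 1.8, 7.7]
opening: 0.0396
[[ 0.99970837 -0.02301689  0.00730766]
 [-0.02296613 -0.99971204 -0.00695596]
 [ 0.00746566  0.00678611 -0.99994911]] [ 0.42810874 -0.39772266  0.04166379]
```

```bash
python3 -m jog '[[0,0,-3,0,0,0,255],[0,0,-7,0,0,0,255],[0,0,-11,0,0,0,255],[0.9,-3.6,-12,0.006,-0.007,0,255],[1.8,-7.4,-12,0.006,-0.007,0,255],[2.7,-11.2,-12,0.006,-0.007,0,255],[3.6,-15,-12,0.006,-0.007,0,255],[4.5,-18.8,-12,0.006,-0.007,0,255]]'; python3 -c "
from h import *
o=get_obs(); print(Ro.from_rotvec(o['tool_rot']).as_matrix(),o['opening'],rel([.5318,-.0163,.16]))"
```

```text
t: 19.55
tool_pos: [0.4771, -0.2087, 0.1623]
tool_rot: [3.139, -0.037, 0.005]
contact_force: [0.7, 0.4, -0.7]
opening: 0.0395
[[ 0.999712   -0.02381993  0.0029186 ]
 [-0.02381353 -0.99971398 -0.00220715]
 [ 0.00297034  0.00213701 -0.99999331]] 0.039512204018953445 [  5.01 -19.36   0.2 ]
```

```bash
python3 -m jog '[[1,-4,0,0,0,0,255],[2,-8,0,0,0,0,255],[3,-12,0,0,0,0,255],[4,-16,0,0,0,0,255],[5,-19.4,0,0,0,0,255],[5,-19.4,0.5,0,0,0,255],[5,-19.4,4,0,0,0,255],[5,-19.4,7.5,0,0,0,255]]';python3 -m jog '[[0,0,0,0,0,0,255],[0,0,0,0,0,0,255]]'; python3 -c "
from h import *
o=get_obs(); print(Ro.from_rotvec(o['tool_rot']).as_matrix(),o['opening'],rel([.5318,-.0163,.0435]))"
```

```text
t: 20.22
tool_pos: [0.535, -0.0159, 0.0901]
tool_rot: [3.138, -0.034, 0.018]
contact_force: [0.7, -0.8, -0.9]
opening: 0.0401
t: 20.38
tool_pos: [0.5341, -0.0161, 0.0894]
tool_rot: [3.138, -0.035, 0.014]
contact_force: [0.4, 1.0, 0.2]
opening: 0.0397
[[ 0.99971425 -0.02216678  0.008947  ]
 [-0.02213517 -0.99974845 -0.00361645]
 [ 0.00902492  0.00341737 -0.99995344]] 0.039737163402542554 [-0.27  0.01  4.59]
```

```bash
python3 -m jog '[[-0.27,0,1.5,0,-0.003,0,255],[-0.27,0,3.2,0,-0.003,0,255],[-0.27,0,4.3,0,-0.003,0,255],[-0.27,0,4.4,0,-0.003,0,255],[-0.27,0,4.4,0,-0.003,0,255]]';python3 -m jog '[[-0.15,0,0.15,0,0,0,255],[-0.15,0,0.15,0,0,0,255]]'; python3 -m jog '[[0,0,0.15,0,0,0,255],[0,0,0.15,0,0,0,255]]'
```

```text
t: 20.8
tool_pos: [0.5318, -0.0164, 0.0455]
tool_rot: [3.138, -0.035, 0.009]
contact_force: [0.1, 0.2, -1.3]
opening: 0.0393
t: 20.97
tool_pos: [0.531, -0.0166, 0.0451]
tool_rot: [3.138, -0.036, 0.012]
contact_force: [0.3, -0.0, -1.1]
opening: 0.0396
t: 21.13
tool_pos: [0.5315, -0.0167, 0.0443]
tool_rot: [3.137, -0.036, 0.014]
contact_force: [0.8, -0.3, -0.1]
opening: 0.0393
```

```bash
python3 -m jog '[[0,0,0.15,0,-0.005,0,255],[0,0,0.15,0,-0.005,0,255]]'; python3 -m jog '[[0,0,0.12,0,0,0,255],[0,0,0.12,0,0,0,255]]'
```

```text
t: 21.3
tool_pos: [0.5323, -0.0168, 0.0437]
tool_rot: [3.137, -0.036, 0.008]
contact_force: [-0.2, -0.2, 3.7]
opening: 0.0393
t: 21.47
tool_pos: [0.5327, -0.0168, 0.0438]
tool_rot: [3.137, -0.035, 0.008]
contact_force: [-4.1, 0.0, 8.0]
opening: 0.0396
```

Contact with the mat. Releasing, lifting and moving aside.

```bash
python3 -m jog '[[0,0,0,0,0,0,100],[0,0,0,0,0,0,90],[0,0,0,0,0,0,85],[0,0,-1,0,0,0,85],[0,0,-4,0,0,0,85],[0,0,-8,0,0,0,85],[0,0,-12,0,0,0,85],[0,0,-14,0,0,0,85]]'; python3 -m jog '[[-0.5,4,0,0,0,0,60],[-1,8,0,0,0,0,60],[-1.5,12,0,0,0,0,60],[-2,16,0,0,0,0,60],[-2.5,20,0,0,0,0,60],[-3,24,0,0,0,0,60],[-3,28,0,0,0,0,60],[-3,28,0,0,0,0,60]]'; python3 see.py 10; python3 - <<'E'
from cap import *
cap('pics/t10.png',50,80,(165,235,205,275),.058)
cap('pics/t10.png',105,130,(120,230,170,280),.087)
E
```

```text
t: 22.13
tool_pos: [0.5341, -0.0165, 0.19]
tool_rot: [3.136, -0.035, 0.02]
contact_force: [0.2, 0.4, 0.3]
opening: 0.0569
t: 22.8
tool_pos: [0.4968, -0.3019, 0.1921]
tool_rot: [3.132, -0.045, 0.021]
contact_force: [-1.1, -0.7, 0.1]
opening: 0.0655
[ 0.4972 -0.299   0.1918] [[ 0.9995 -0.0273  0.0129]
 [-0.0273 -0.9996 -0.0063]
 [ 0.0131  0.0059 -0.9999]] [ 0.8235  0.7705 -0.8852]
(182.28773307800293, 254.4226131439209) (57.29711151123047, 61.921348571777344) [ 0.4448 -0.015   0.058 ]
(132.7411594390869, 253.70992851257324) (97.52635192871094, 99.36373901367188) [0.4482 0.0652 0.087 ]
```

View pics/c10.png

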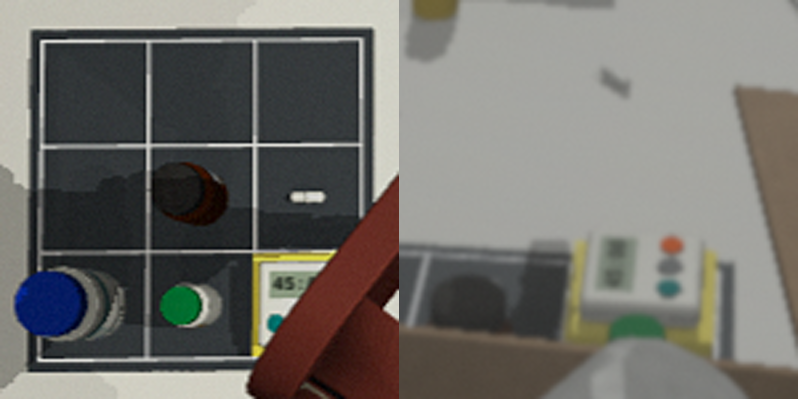

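All three bottles stand upright in their squares, with the medium's dark cap at about (179,190) in the crop. I'll overlay the expected outlines to check it.

```bash
python3 - <<'E'
from h import *
c=calibration('top'); im=cv2.imread('pics/t10.png'); x0,y0=160,185; s=10
a=cv2.resize(im[y0:y0+55,x0:x0+60],None,fx=s,fy=s,interpolation=cv2.INTER_CUBIC); a=cv2.convertScaleAbs(a,alpha=2.2,beta=10)
for r,z in((.018,.072),(.021,.002),(.021,.059)):
    P=np.array([proj(c,[.5255+r*np.cos(t),-.0163+r*np.sin(t),z]) for t in np.linspace(0,6.28,60)])
    P=((P-[x0,y0]+.5)*s-.5).round().astype(np.int32); cv2.polylines(a,[P],True,(0,255,0) if z==.072 else (255,255,0),1)
cv2.imwrite('pics/ov.png',a)
E
```

```text
(no output)
```

Picture limit reached, so I'll do this numerically: fit the projected cap circle to the image edges, checking the method on the green bottle as a known reference.

```bash
python3 - <<'E'
from h import *
c=calibration('top'); th=np.linspace(0,2*np.pi,90,endpoint=False)
def fit(f,x,y,r,z,zb,rb):
    im=cv2.imread(f).astype(np.float32); L=cv2.GaussianBlur(im,(0,0),.8); best=[]
    A=np.array(c['R']);
    def samp(cx,cy,R,Z):
        X=np.stack([cx+R*np.cos(th),cy+R*np.sin(th),np.full_like(th,Z)]); p=K(c)@(A@X+np.array(c['t'])[:,None]); p=(p[:2]/p[2]).astype(np.float32)
        return cv2.remap(L,p[0][None],p[1][None],cv2.INTER_LINEAR)[0]
    for dx in np.arange(-8,8.1,.5):
        for dy in np.arange(-8,8.1,.5):
            cx,cy=x+dx/1e3,y+dy/1e3
            g=np.log1p(samp(cx,cy,r+.0015,z))-np.log1p(samp(cx,cy,r-.0015,z))
            best.append((np.abs(g).sum(1).mean(),cx,cy))
    best.sort(reverse=True); print(f,[tuple(np.round(b,4)) for b in best[:4]])
fit('pics/t10.png',.4448,-.015,.014,.058,0,0)
fit('pics/top0.png',.4215,-.3949,.018,.07,0,0)
fit('pics/t10.png',.5255,-.0163,.018,.072,0,0)
# red body-pixel centroid vs expected sanity
im=cv2.imread('pics/t10.png').astype(int); m=(im[185:240,160:220,2]-im[185:240,160:220,0])>12; v,u=np.nonzero(m); print('red extent',u.min()+160,u.max()+160,v.min()+185,v.max()+185)
for z in(.002,.059): print(z,[np.round(proj(c,[.5255+a,-.0163+b,z]),1) for a,b in((.021,0),(-.021,0),(0,.021),(0,-.021))])
E
```

```text
pics/t10.png [(np.float64(2.0875), np.float64(0.4448), np.float64(-0.015)), (np.float64(2.0868), np.float64(0.4453), np.float64(-0.015)), (np.float64(2.0668), np.float64(0.4458), np.float64(-0.015)), (np.float64(2.0613), np.float64(0.4453), np.float64(-0.0155))]
pics/top0.png [(np.float64(2.7398), np.float64(0.421), np.float64(-0.3939)), (np.float64(2.7285), np.float64(0.421), np.float64(-0.3934)), (np.float64(2.7207), np.float64(0.4215), np.float64(-0.3939)), (np.float64(2.7124), np.float64(0.4215), np.float64(-0.3934))]
pics/t10.png [(np.float64(1.486), np.float64(0.5245), np.float64(-0.0178)), (np.float64(1.4842), np.float64(0.525), np.float64(-0.0178)), (np.float64(1.4757), np.float64(0.525), np.float64(-0.0183)), (np.float64(1.4753), np.float64(0.524), np.float64(-0.0178))]
red extent 177 219 201 239
0.002 [array([190.2, 203.7]), array([190.6, 224.6]), array([179.8, 214.5]), array([201. , 213.9])]
0.059 [array([182.1, 200. ]), array([182.4, 222.4]), array([170.9, 211.5]), array([193.5, 210.9])]
```

```bash
python3 -c "
from station import *
print(finish_job(), get_obs()['t'])"
```

```text
the job is handed in; nothing more can be done
the job is handed in; nothing more can be done
```

The bench mat is set out as asked and handed in at about 23 s of the 93 s allowed. Nothing tipped over, and the arm ended raised well clear of everything.

- **Timer:** it lies on the pad, keys up. I shifted it about 4 mm back and 2 mm sideways before release, because the top and side views showed it off centre. The last top-view check put it about 1 mm off centre, square to within the measuring accuracy.
- **Bottles:** all three stand upright in their squares: smallest directly left of the pad, largest in the next square left, medium behind the smallest. From the top camera, the small is about 0.9 mm from the middle of its square, the large about 1 mm and the medium about 1.8 mm.

**Checks that disagreed or failed:**
- The wrist camera read 3 to 5 mm farther ahead than the top camera. I trusted the top view, where bottle and square could be compared in one picture.
- The medium's dark cap barely shows against the mat, so its position comes from a weaker edge fit. The picture meant to confirm it was refused because the viewing limit was reached.
- The arm partly hid the timer in the final top picture. Its centring rests on the earlier clear top view and the side view, which showed it still in place.

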